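Load a test tile into the tile crank

TASK

Of the two terracotta tile cranks on the bench, one already holds a tile and the other is empty. Take the loose bisque test tile from the bench, lay it flat and lengthwise on the ledge in front of the empty crank's slot and let go of it; then slide it along the ledge into the slot until it is fully home against the back stop. Leave the tile that is already loaded and the two cups where they are.

Things in the scene. Friction and masses are not known exactly. Their poses are not given: they have to be found in the camera images.
- tile: the loose cream bisque test tile, a flat plate 60 (x) x 42 (y) x 8 (z) mm, about 35 g, lying flat on the bench at the start. Origin: centre of its underside; x along its length, z up. Both ends are alike.
- empty_crank: the empty crank: terracotta tile crank (kiln rack for one tile), fixed to the bench, 131 (x) x 100 (y) x 44 mm high. Origin: at bench level below the middle of the slot's mouth; x points horizontally from the mouth into the slot, z up. Base top 24 mm above the bench: an open level ledge from x = -75 to 0, y = -50 to 50 mm, which runs on as the slot's floor.
- empty_crank_mouth (a point): middle of the mouth of the empty crank's slot, on its floor (crank x = 0, z = 24 mm; same axes). Slot 45 mm wide, 11 mm high, 44 mm deep to the back stop, closed above by two 9 mm thick lips that leave a 21 mm viewing gap. Two lead-in horns, 11 mm high, flare from the side walls out to x = -12 mm, where they stand about 53 mm apart.
- empty_crank_home (a point): the point on the slot floor of the empty crank (x = 14, y = 0, z = 24 mm in its frame, same axes) where the tile's origin lies when the tile is home: its front end then touches the back stop and its last 16 mm stick out of the mouth over the ledge.
- loaded_crank: the crank that already holds a tile, same shape and axes as the empty one, fixed to the bench. It may stand on either side of the empty one.
- loaded_tile: the tile already home in the loaded crank, lying loose in its slot; same size and axes as the loose tile. Not to be disturbed.
- egg_cup_1: small white egg cup, 48 across, 42 high, standing loose on the bench. Origin: centre of its underside.
- grey_cup_1: grey-blue cup, 83 across, 65 high, standing loose on the bench. Origin: centre of its underside.
Things that resemble listed ones, but are neither listed nor needed, are in the scene too. What is shaped like the tile but blue is not meant. Leave any red look-alike of the empty_crank alone.

How it is judged (in metres and radians):
On the way:
1. the tile lies flat on the empty crank's ledge (or at most just started into the slot: 20 mm or more short of home), lengthwise before the slot, at rest and let go (x of tile in the frame of empty_crank_home between -0.085 and -0.02 m and y of tile in the frame of empty_crank_home between -0.015 and 0.015 m and z of tile in the frame of empty_crank_home between -0.003 and 0.003 m and angle between the x axis of tile and the x axis of empty_crank_home, either way round below 0.4 rad and linear speed of tile below 0.01 m/s and contact force between the fingers and tile below 0.1 N), for 0.2 s.
At the end, for the whole second after the job is handed in: The tile lies flat in the empty crank's slot, its front end within 3 mm of the back stop, its centre within 4 mm of the slot's centre line, square to it within about 5 degrees, on the slot floor, at rest and let go; the loaded tile is within 5 mm and each cup within 20 mm of where it was (x of tile in the frame of empty_crank_home between -0.003 and 0.003 m and y of tile in the frame of empty_crank_home between -0.004 and 0.004 m and z of tile in the frame of empty_crank_home between -0.003 and 0.003 m and angle between the x axis of tile and the x axis of empty_crank_home, either way round below 0.09 rad and linear speed of tile below 0.01 m/s and contact force between the fingers and tile below 0.1 N and distance of loaded_tile from where it was at the start of the episode below 0.005 m and distance of each of egg_cup_1, grey_cup_1 from where it was at the start of the episode below 0.02 m); the robot touches nothing.
It fails at once if the tile already loaded is shifted by more than 5 mm (distance of loaded_tile from where it was at the start of the episode above 0.005 m).
It fails at once if the egg cup is shifted by more than 20 mm or tipped (distance of egg_cup_1 from where it was at the start of the episode above 0.02 m or angle between egg_cup_1's own z axis and vertical above 0.3 rad).
It fails at once if the grey cup is shifted by more than 20 mm or tipped (distance of grey_cup_1 from where it was at the start of the episode above 0.02 m or angle between grey_cup_1's own z axis and vertical above 0.3 rad).
It also fails if it takes over 54 s, if anything falls off the work surface, if the arm or the gripper's body presses on something with over 40 N, if the wrist force passes 120 N, or if a joint passes its speed limit or range.

ROBOT

A 6-joint arm with a two-finger parallel gripper is mounted at the origin on the work surface; the furniture and walls round the work are solid. World frame = base frame: x ahead of the robot, y to its left, z up, the work surface at z = 0. Lengths are in m, angles in degrees, forces in N, time in s.
With the tool pointing down it reaches from about 0.3 to 0.75 m from the base axis. Payload 8.5 kg.
Tool frame: the origin (TCP) lies between the finger pads; the fingertips stand 22 mm ahead of it and the grasp point (between the pads) lies 3 mm ahead of it (env.nose_length is the distance from the TCP to the fingertips, in m); z points along the fingers, x is the direction in which the jaws open and shut, and the axes are right-handed (so a half turn about z gives the same grasp; the last joint's range is limited). The gripper opens to 85 mm and grips with 20 to 120 N. Pads are 22 mm wide; open, the fingers measure 114 mm over their backs; the gripper's body (76 mm by 85 mm) begins 54 mm behind the grasp point. The pads swing forward as they close: fully open they stand 13 mm farther back than shut.
Start: joints at [54.758, 21.807, 74.336, -0, 83.858, -12.336], TCP at [0.214, 0.507, 0.219] pointing down, gripper open.
Joint ranges: [-178.18, 178.18], [-50.72, 133.34], [12.68, 142.11], [-81.47, 261.47], [9.98, 163.14], [-165.26, 165.26]. Speed limits (degrees/s): [136.94, 136.94, 180, 180, 180, 180].

INTERFACE

Orientations are given as a 3x3 rotation matrix whose columns are the frame's x, y, z axes.
In Python, from rig import env gives the robot as it stands.
- The arm moves only by the tool arm_command, never from a script. Its argument "steps" is a list of rows, each an object with "delta_pos": the shift along the world's x, y, z in mm, a list of three; "dr": the turn, a rotation vector about the world's x, y, z in degrees, a list of three. In form: [{"delta_pos": [dx, dy, dz], "dr": [wx, wy, wz]}, ...]. A call has 1 to 20 rows; each row shifts and turns the commanded pose from where the row before left it; what a row does not reach is not made up. A row lasts 1/10 s, in which the tool goes at most 50 mm and 8.59 degrees, less where a joint would pass 70% of its speed; a pose out of reach is approached as far as the arm can. A call with a gripper value outside its range is refused whole. "grip" is the opening, from 0 (shut) to 1 (fully open), set as the call begins (left out, the last holds). The fingers move at their own pace and stop on an object; "squeeze" is the grip in N (left out, the last holds). Time passes only in rows, so rows that do not move let the fingers close. It gives the time, the measured TCP pose, the force and the opening at its end, in the units of the state.
- env.observe(): the state, without advancing time (a new reading comes with each control period).
- env.get_image(name): name is "side" or "top"; returns the picture (480x640x3 uint8, blue, green, red); there is no depth.
- env.get_calibration(name): a dict with "fx", "fy", "cx", "cy" (pixels), "k1" (the pictures are not rectified: a ray, as slopes to the right and down, at radius r is drawn at 1 + k1 r^2 times it, then the intrinsics apply), "view" (4x4, takes a point from world to camera coordinates). Camera axes: x right, y up, looking along -z (the intrinsics and any distortion apply to the point x, -y, -z); pixel columns grow to the right and rows downward; lengths in m; the calibration is good to about 2 mm. A picture is of the moment at which its call begins. get_calibration takes no time and is no camera call.
- env.close_job(): hands the job in, once; it reports no verdict.
The state is a dict: "time_s": time; "q": joint angles; "qvel": joint speeds; "joint_efforts": joint torques, N m; "position": TCP position; "tool_rot": TCP orientation; "ft_force": force on the tool from outside, world axes, zero at the start; "wrist_torque": the same for the moment, N m; "grip_width": finger opening in m.
Only numpy, scipy, OpenCV 4.12 (cv2) and the standard library are available. Lean on these libraries where they do the work, as an engineer would, in place of code of your own. Each camera call takes 0.05 s, during which the arm holds its last target. There are 200 camera calls.

## Working session

There is one attempt and no reset: what is moved stays moved. The work goes in short steps, Python scripts to look and compute and a tool call to move; the robot and the scene stay as the last step left them, time stands still between calls to the robot, and variables do not carry over. Pictures are saved under pics/ and viewed, about 8 in all and at most 12, crops included, and the job is handed in when it is done.

Besides the shell and the picture viewer there is one more tool, called after ">>>" as name(argument=value, ...), one argument or row to a line, values as JSON. arm_command: Moves the arm, as the interface text tells. Its arguments: {"type":"object","properties":{"steps":{"type":"array"},"grip":{"type":"number"},"squeeze":{"type":"number"}},"required":["steps"]}

```bash
mkdir -p pics; cat > h.py <<'E'
from rig import env
import numpy as np, cv2
def cal(n):
    c=env.get_calibration(n); return c,np.array(c["view"]).reshape(4,4)
def proj(n,P):
    c,V=cal(n); p=(V@np.r_[P,1])[:3]; s=np.array([p[0],-p[1]])/-p[2]; s=s*(1+c["k1"]*(s@s))
    return np.array([c["fx"]*s[0]+c["cx"],c["fy"]*s[1]+c["cy"]])
def unproj(n,u,v,z):
    c,V=cal(n); d=np.array([(u-c["cx"])/c["fx"],(v-c["cy"])/c["fy"]]); s=d.copy()
    for _ in range(20): s=d/(1+c["k1"]*(s@s))
    R=V[:3,:3]; o=-R.T@V[:3,3]; r=R.T@np.array([s[0],-s[1],-1]); return o+r*(z-o[2])/r[2]
def crop(img,x0,y0,x1,y1,k,f): cv2.imwrite("pics/"+f,cv2.resize(img[y0:y1,x0:x1],None,fx=k,fy=k,interpolation=cv2.INTER_CUBIC))
E
python3 - <<'E'
from h import *
for n in("top","side"):
    cv2.imwrite(f"pics/{n}0.png",env.get_image(n)); c,V=cal(n); print(n,c["fx"],c["k1"],-V[:3,:3].T@V[:3,3])
print(env.observe())
E
```

```text
top 607.4616293300701 -0.005846180980446222 [0.4126355  0.00627665 1.33038603]
side 522.0927940556119 -0.14643980842457643 [ 0.06991621 -0.66012445  0.77668158]
{'time_s': 0.1, 'q': array([ 5.47573756e+01,  2.18393571e+01,  7.43781645e+01, -3.18516410e-04,
        8.38589022e+01, -1.23353966e+01]), 'qvel': array([-0.0424627 , -0.05239843, -0.14596434,  0.00131956, -0.040364  ,
       -0.06348844]), 'joint_efforts': array([ 2.84557602e-03, -4.49214327e+01, -2.31657976e+01, -1.98042053e-04,
        3.68545909e-03, -2.97973281e-05]), 'position': array([0.21392201, 0.50639812, 0.21796588]), 'tool_rot': array([[ 3.89239104e-01,  9.21136437e-01, -7.65167812e-04],
       [ 9.21135831e-01, -3.89239755e-01, -1.09256181e-03],
       [-1.30423223e-03, -2.79555708e-04, -9.99999110e-01]]), 'ft_force': array([-0.09963388,  0.08867171,  0.36501098]), 'wrist_torque': array([-0.05511602, -0.04927871, -0.00407144]), 'grip_width': 0.08520858659594653}
```

View pics/top0.png

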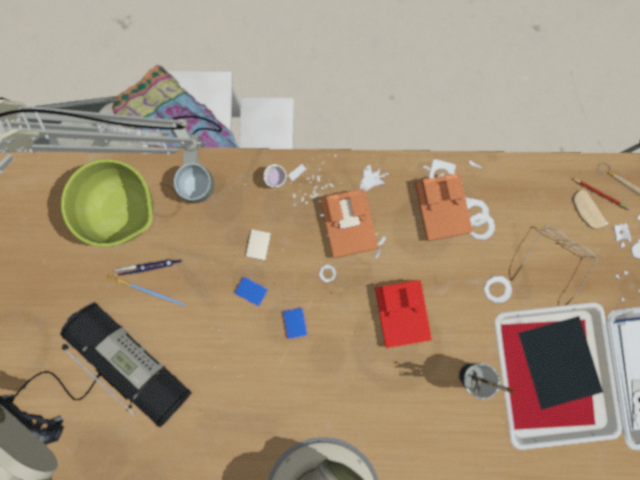

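View pics/side0.png

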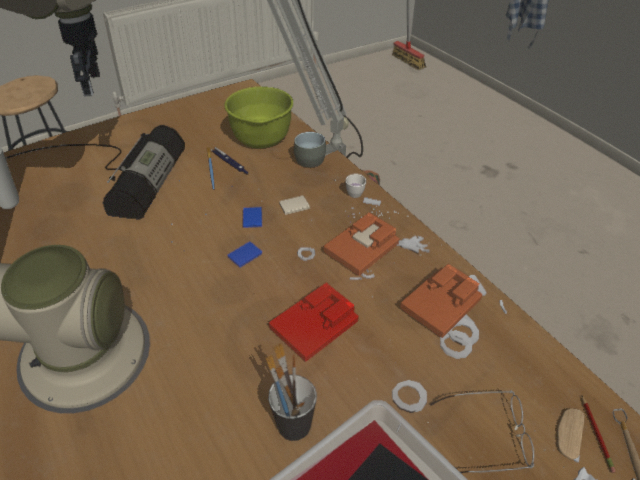

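Top view: the cream tile is at (258,245), and the blue look-alikes are at (251,291) and (294,323). The terracotta crank at (349,222) holds a cream tile. The terracotta crank at (444,206) looks empty, which fits the description. The red look-alike is at (403,313). The egg cup is at (275,176) and the grey cup at (193,183). I'll confirm these in one enlarged crop.

```bash
python3 - <<'E'
from h import *
im=cv2.imread("pics/top0.png")
a=cv2.resize(im[160:260,400:490],None,fx=5,fy=5,interpolation=cv2.INTER_CUBIC)
b=cv2.resize(im[215:275,235:285],None,fx=5,fy=5,interpolation=cv2.INTER_CUBIC)
o=np.zeros((500,700,3),np.uint8); o[:,:450]=a; o[:300,450:700]=b
cv2.imwrite("pics/c1.png",o)
E
```

```text
(no output)
```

View pics/c1.png

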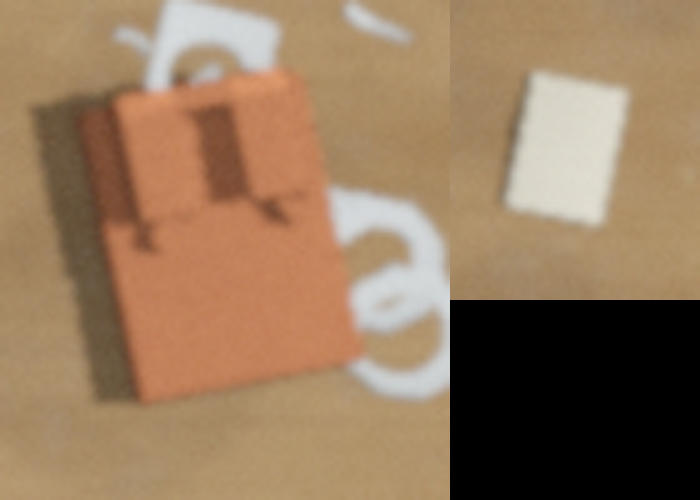

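The crop confirms that the slot at (444,195) is empty and the cream tile is at (258,245). Next I'll fit poses from the top corners and check the overlay in both views.

```bash
cat >> h.py <<'E'
def rot(a): return np.array([[np.cos(a),-np.sin(a),0],[np.sin(a),np.cos(a),0],[0,0,1]])
def pts(p,L): return np.asarray(L)/1000@rot(p[2]).T+[p[0],p[1],0]
from scipy.optimize import least_squares
TC=[(30,21,8),(30,-21,8),(-30,-21,8),(-30,21,8)]
CW=[[(-75,50,24),(-75,-50,24),(56,-50,24),(56,50,24),(-75,50,24)],[(0,10.5,44),(44,10.5,44),(44,-10.5,44),(0,-10.5,44),(0,10.5,44)],[(-12,26.5,24),(0,22.5,24),(44,22.5,24),(44,-22.5,24),(0,-22.5,24),(-12,-26.5,24)]]
def draw(img,n,p,lines,x0,y0,k,col):
    for L in lines:
        q=np.array([(proj(n,P)-[x0,y0]+.5)*k-.5 for P in pts(p,L)]); cv2.polylines(img,[np.round(q).astype(int)],False,col,1)
E
python3 - <<'E'
from h import *
f=lambda L,x0,y0,k:[((u+.5)/k-.5+x0,(v+.5)/k-.5+y0) for u,v in L]
fc=f([(142,400),(360,357)],400,160,5); gap=f([(215,110),(225,197)],400,160,5)
a,b=[unproj("top",*q,.024) for q in fc]; g=[unproj("top",*q,.044) for q in gap]
print(a,b,np.linalg.norm(a-b),g)
d=a-b; th=np.arctan2(-d[0],d[1]); m=(a+b)/2
print("yaw edge",np.degrees(th),"gap",np.degrees(np.arctan2(*(g[0]-g[1])[[1,0]])))
o=m+rot(th)@[.075,0,0]; c=np.r_[o[:2],th]; print("crank",c,"gap y off",[(rot(th).T@(q-o))[1] for q in g])
tq=f([(530-450,70),(628-450,90),(603-450,226),(506-450,208)],235,215,5)
r=least_squares(lambda p:np.ravel([proj("top",P) for P in pts(p,TC)]-np.array(tq)),[.46,.13,0])
t=r.x; print("tile",t,np.degrees(t[2]),r.fun.round(2))
np.save("p.npy",[c,t])
im=cv2.imread("pics/side0.png"); k=6
A=cv2.resize(im[255:345,390:500],None,fx=k,fy=k,interpolation=cv2.INTER_CUBIC)[:, :]
draw(A,"side",c,CW,390,255,k,(0,255,0))
B=cv2.resize(im[190:220,270:320],None,fx=k/2,fy=k/2,interpolation=cv2.INTER_CUBIC)
draw(B,"side",t,[TC+TC[:1]],270,190,k/2,(0,0,255))
A[-90:,-150:]=B; cv2.imwrite("pics/s1.png",A); print(A.shape)
E
```

```text
[ 0.54500511 -0.22053967  0.024     ] [ 0.56478624 -0.31505829  0.024     ] 0.0965663589653774 [array([ 0.66860372, -0.24920566,  0.044     ]), array([ 0.63081601, -0.25317002,  0.044     ])]
yaw edge 11.820421488716875 gap 5.989067788442998
crank [ 0.62830526 -0.25243561  0.20630527] gap y off [np.float64(-0.005093473383225127), np.float64(-0.0012331458635048856)]
tile [ 0.5321461   0.14847011 -0.16360146] -9.373673289240093 [ 0.46  0.59 -0.3  -0.1  -0.32 -0.37  0.16 -0.11]
(540, 660, 3)
```

View pics/s1.png

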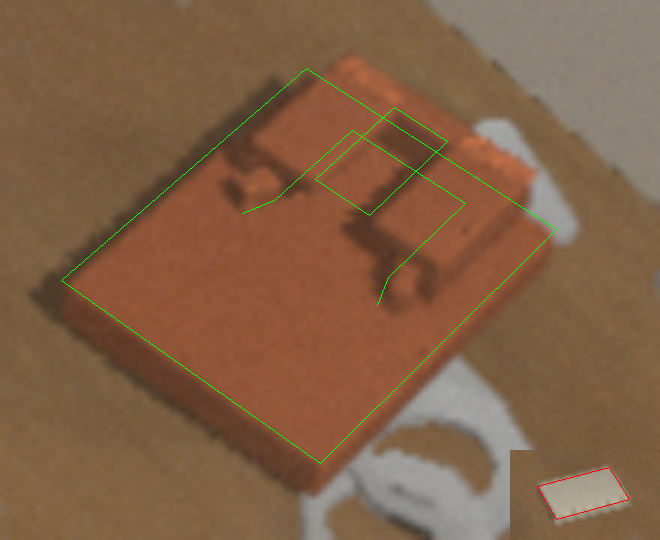

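The overlay shows the tile fit is good. The crank fit matches its edges to about 1 px (2 mm), which is enough for placing. Moving above the tile.

>>> arm_command(
  steps=[
    {"delta_pos":[26.5,-29.8,-4],"dr":[0,0,1.13]},
    {"delta_pos":[26.5,-29.8,-4],"dr":[0,0,1.13]},
    {"delta_pos":[26.5,-29.8,-4],"dr":[0,0,1.13]},
    {"delta_pos":[26.5,-29.8,-4],"dr":[0,0,1.13]},
    {"delta_pos":[26.5,-29.8,-4],"dr":[0,0,1.13]},
    {"delta_pos":[26.5,-29.8,-4],"dr":[0,0,1.13]},
    {"delta_pos":[26.5,-29.8,-4],"dr":[0,0,1.13]},
    {"delta_pos":[26.5,-29.8,-4],"dr":[0,0,1.13]},
    {"delta_pos":[26.5,-29.8,-16],"dr":[0,0,1.13]},
    {"delta_pos":[26.5,-29.8,-16],"dr":[0,0,1.13]},
    {"delta_pos":[26.5,-29.8,-16],"dr":[0,0,1.13]},
    {"delta_pos":[26.5,-29.8,-16],"dr":[0,0,1.13]},
    {"delta_pos":[0,0,0],"dr":[0,0,0]},
    {"delta_pos":[0,0,0],"dr":[0,0,0]},
  ],
  grip=0.75,
)

```text
time_s: 1.5
position: [0.532, 0.1485, 0.1218]
tool_rot: [[0.164, 0.986, -0.002], [0.986, -0.164, 0.0], [-0.0, -0.002, -1.0]]
ft_force: [-0.1, 0.2, 0.5]
grip_width: 0.0639
```

>>> arm_command(
  steps=[
    {"delta_pos":[0,0,-25],"dr":[0,0,0]},
    {"delta_pos":[0,0,-25],"dr":[0,0,0]},
    {"delta_pos":[0,0,-20],"dr":[0,0,0]},
    {"delta_pos":[0,0,-15],"dr":[0,0,0]},
    {"delta_pos":[0,0,-4],"dr":[0,0,0]},
    {"delta_pos":[0,0,0],"dr":[0,0,0]},
    {"delta_pos":[0,0,0],"dr":[0,0,0]},
  ],
)

```text
time_s: 2.2
position: [0.5323, 0.1495, 0.0346]
tool_rot: [[0.162, 0.987, 0.002], [0.987, -0.162, 0.0], [0.0, 0.002, -1.0]]
ft_force: [-0.4, 0.2, 1.6]
grip_width: 0.0641
```

```bash
python3 - <<'E'
from h import *
s=env.get_image("side"); t=env.get_image("top"); k=6
A=cv2.resize(s[150:230,255:335],None,fx=5,fy=5,interpolation=cv2.INTER_CUBIC)
B=cv2.resize(t[205:285,218:298],None,fx=5,fy=5,interpolation=cv2.INTER_CUBIC)
cv2.imwrite("pics/g1.png",np.hstack([A,B])); o=env.observe(); print(o["position"],o["ft_force"],env.nose_length)
E
```

```text
[0.53244473 0.14926097 0.03451432] [-0.27969113 -0.4074523  -0.31836752] 0.022
```

View pics/g1.png

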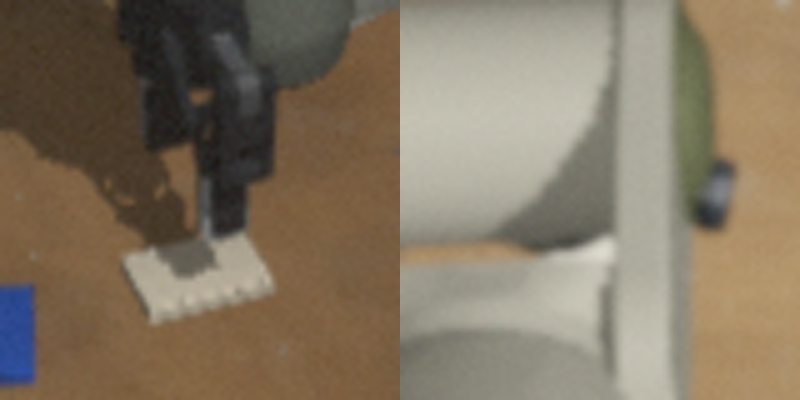

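```bash
python3 - <<'E'
from h import *
o=env.observe();p=o["position"];R=o["tool_rot"]
for sgn in(-1,1):
  for zt in(.01,.02,.03):
    P=p+R[:,0]*sgn*.036; P=P.copy(); P[2]=zt; q=proj("side",P); print(sgn,zt,(q-[255,150])*5)
print((proj("side",p+[0,0,-.0265])-[255,150])*5)
E
```

```text
-1 0.01 [223.18281529 311.39879362]
-1 0.02 [222.91218224 294.47595751]
-1 0.03 [222.63992433 277.3622903 ]
1 0.01 [166.4016037  219.79770967]
1 0.02 [165.84591361 203.07800252]
1 0.03 [165.28637823 186.18088432]
[194.28100206 267.96634094]
```

The side picture puts the fingertips near (228,235) in the crop. That is about 40 mm higher than the reported TCP implies. I'll check this with a wider view and an overlay.

```bash
python3 - <<'E'
from h import *
s=env.get_image("side");o=env.observe();p=o["position"];R=o["tool_rot"];k=5
A=cv2.resize(s[110:230,225:375],None,fx=k,fy=k,interpolation=cv2.INTER_CUBIC)
dr=lambda P,c:cv2.circle(A,tuple(np.round((proj("side",P)-[225,110]+.5)*k).astype(int)),4,c,-1)
dr(p,(0,0,255))
for s_ in(-1,1):dr(p+R[:,0]*s_*.032+R[:,2]*.016,(0,255,0))
dr(p-R[:,2]*.051,(255,0,255))
cv2.imwrite("pics/g2.png",A); print(o["time_s"],p,o["q"])
E
```

```text
2.35 [0.53241469 0.14917524 0.03437857] [ 3.38259877e+00  3.35421904e+01  8.84197989e+01  2.94788811e-04
  5.79491859e+01 -7.72792950e+01]
```

View pics/g2.png

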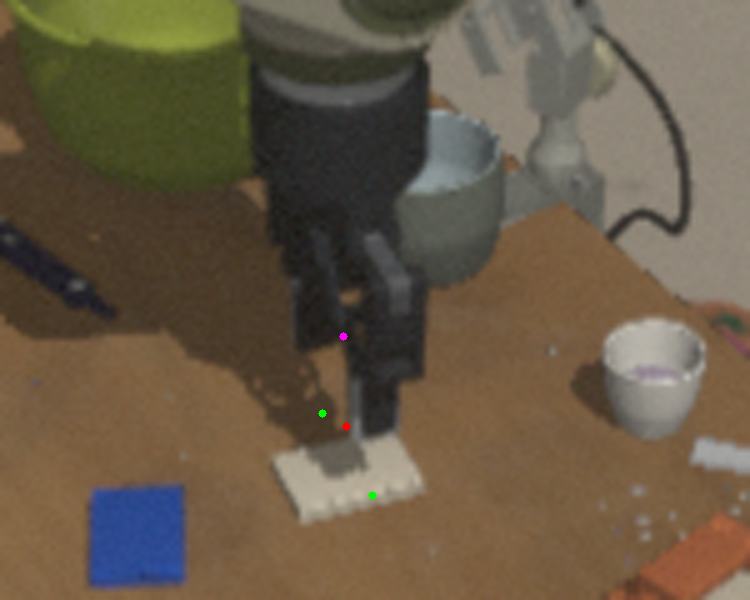

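```bash
python3 - <<'E'
from h import *
R=np.array([[.389,.921,0],[.921,-.389,0],[0,0,-1]]);p=np.array([.2139,.5064,.218]);k=5
s=cv2.imread("pics/side0.png");x0,y0=20,0
A=cv2.resize(s[0:115,20:150],None,fx=k,fy=k,interpolation=cv2.INTER_CUBIC)
dr=lambda P,c:cv2.circle(A,tuple(np.round((proj("side",P)-[x0,y0]+.5)*k).astype(int)),4,c,-1)
dr(p,(0,0,255))
for s_ in(-1,1):dr(p+R[:,0]*s_*.0425+R[:,2]*.009,(0,255,0))
dr(p-R[:,2]*.051,(255,0,255))
s=env.get_image("side");o=env.observe();p=o["position"];R=o["tool_rot"]
cv2.imwrite("pics/g3.png",A)
E
```

```text
(no output)
```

View pics/g3.png

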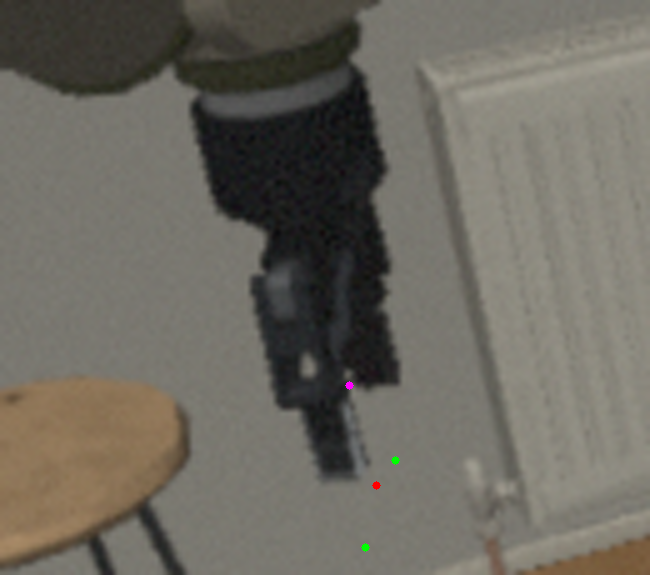

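The tips sit about 37 mm higher than the stated geometry gives, both here and at the start pose, and the shadow agrees. I'll trust the picture and descend in small steps while watching the force.

>>> arm_command(
  steps=[
    {"delta_pos":[0,0,-4],"dr":[0,0,0]},
    {"delta_pos":[0,0,-4],"dr":[0,0,0]},
    {"delta_pos":[0,0,-2],"dr":[0,0,0]},
    {"delta_pos":[0,0,0],"dr":[0,0,0]},
  ],
)

```text
time_s: 2.8
position: [0.5318, 0.149, 0.0231]
tool_rot: [[0.162, 0.987, -0.001], [0.987, -0.162, -0.0], [-0.0, -0.001, -1.0]]
ft_force: [-0.4, -0.8, -0.2]
grip_width: 0.064
```

>>> arm_command(
  steps=[
    {"delta_pos":[0,0,-4],"dr":[0,0,0]},
    {"delta_pos":[0,0,-4],"dr":[0,0,0]},
    {"delta_pos":[0,0,-2],"dr":[0,0,0]},
    {"delta_pos":[0,0,0],"dr":[0,0,0]},
  ],
)

```text
time_s: 3.2
position: [0.5319, 0.149, 0.0131]
tool_rot: [[0.162, 0.987, -0.001], [0.987, -0.162, -0.0], [-0.0, -0.001, -1.0]]
ft_force: [0.3, -0.2, 0.6]
grip_width: 0.0638
```

```bash
python3 - <<'E'
from h import *
s=env.get_image("side");o=env.observe();p=o["position"];k=5
crop(s,240,140,350,230,6,"g4.png"); print(p,o["ft_force"],(proj("side",p)-[240,140])*6)
E
```

```text
[0.53198981 0.14899753 0.01335247] [ 0.73385216  0.08455223 -0.7859371 ] [322.19872603 371.59780043]
```

View pics/g4.png

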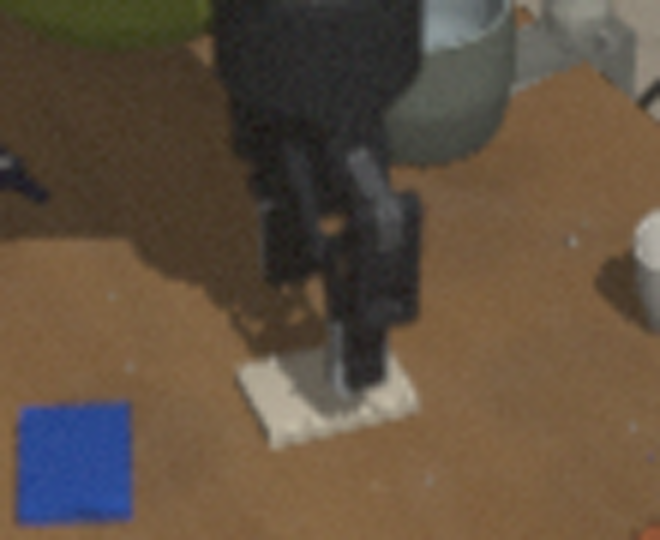

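The tip is at (365,390) in the crop, which puts it at z of about 0.031 with no contact, so it is about 18 mm above the reported TCP. I'll narrow the jaws and go down guarded.

>>> arm_command(
  steps=[
    {"delta_pos":[0,0,0],"dr":[0,0,0]},
    {"delta_pos":[0,0,0],"dr":[0,0,0]},
    {"delta_pos":[0,0,-4],"dr":[0,0,0]},
    {"delta_pos":[0,0,-4],"dr":[0,0,0]},
    {"delta_pos":[0,0,-4],"dr":[0,0,0]},
    {"delta_pos":[0,0,-2],"dr":[0,0,0]},
    {"delta_pos":[0,0,0],"dr":[0,0,0]},
    {"delta_pos":[0,0,0],"dr":[0,0,0]},
  ],
  grip=0.63,
)

```text
time_s: 4.05
position: [0.5321, 0.149, -0.0005]
tool_rot: [[0.162, 0.987, 0.0], [0.987, -0.162, -0.0], [-0.0, 0.0, -1.0]]
ft_force: [0.3, -0.7, -0.2]
grip_width: 0.0537
```

>>> arm_command(
  steps=[
    {"delta_pos":[0,0,-2],"dr":[0,0,0]},
    {"delta_pos":[0,0,-2],"dr":[0,0,0]},
    {"delta_pos":[0,0,0],"dr":[0,0,0]},
    {"delta_pos":[0,0,0],"dr":[0,0,0]},
  ],
)

```text
time_s: 4.45
position: [0.532, 0.149, -0.0045]
tool_rot: [[0.162, 0.987, -0.0], [0.987, -0.162, -0.0], [-0.0, -0.0, -1.0]]
ft_force: [-0.4, -0.1, 1.3]
grip_width: 0.0537
```

```bash
python3 - <<'E'
from h import *
s=env.get_image("side");o=env.observe();p=o["position"]
crop(s,240,140,350,230,6,"g5.png"); print(p,o["ft_force"],o["grip_width"])
E
```

```text
[ 0.5320899   0.14901288 -0.00447931] [-0.60647506  0.23369752  0.45278386] 0.05360545440458817
```

View pics/g5.png

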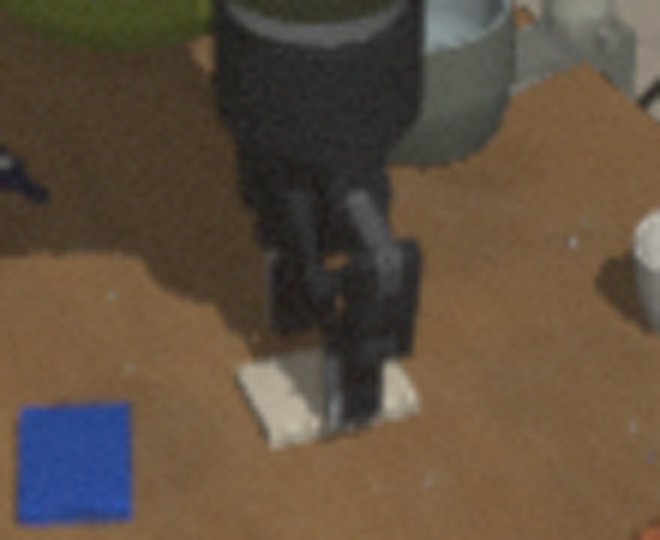

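>>> arm_command(
  steps=[
    {"delta_pos":[0,0,-2],"dr":[0,0,0]},
    {"delta_pos":[0,0,-2],"dr":[0,0,0]},
    {"delta_pos":[0,0,0],"dr":[0,0,0]},
  ],
)

```text
time_s: 4.8
position: [0.5319, 0.149, -0.0088]
tool_rot: [[0.162, 0.987, -0.001], [0.987, -0.162, -0.0], [-0.0, -0.001, -1.0]]
ft_force: [-0.4, 0.5, -0.7]
grip_width: 0.0539
```

>>> arm_command(
  steps=[
    {"delta_pos":[0,0,0],"dr":[0,0,0]},
    {"delta_pos":[0,0,0],"dr":[0,0,0]},
    {"delta_pos":[0,0,0],"dr":[0,0,0]},
    {"delta_pos":[0,0,0],"dr":[0,0,0]},
    {"delta_pos":[0,0,0],"dr":[0,0,0]},
  ],
  grip=0.3,
  squeeze=30,
)

```text
time_s: 5.3
position: [0.5321, 0.149, -0.0083]
tool_rot: [[0.162, 0.987, 0.0], [0.987, -0.162, -0.0], [0.0, 0.0, -1.0]]
ft_force: [-2.0, 0.2, 4.9]
grip_width: 0.0404
```

Width 40 mm means the tile is gripped. The 5 N upward force means the tips are at bench level, with TCP at -8 mm. Lifting and carrying it over.

>>> arm_command(
  steps=[
    {"delta_pos":[0,0,10],"dr":[0,0,0]},
    {"delta_pos":[0,0,25],"dr":[0,0,0]},
    {"delta_pos":[0,0,30],"dr":[0,0,0]},
    {"delta_pos":[0,0,25],"dr":[0,0,0]},
    {"delta_pos":[0,0,0],"dr":[0,0,0]},
  ],
)

```text
time_s: 5.8
position: [0.5338, 0.1492, 0.0851]
tool_rot: [[0.162, 0.987, 0.007], [0.987, -0.162, 0.0], [0.001, 0.007, -1.0]]
ft_force: [1.1, 0.2, -0.5]
grip_width: 0.0403
```

>>> arm_command(
  steps=[
    {"delta_pos":[3.7,-29.4,0],"dr":[0,0,1.51]},
    {"delta_pos":[3.7,-29.4,0],"dr":[0,0,1.51]},
    {"delta_pos":[3.7,-29.4,0],"dr":[0,0,1.51]},
    {"delta_pos":[3.7,-29.4,0],"dr":[0,0,1.51]},
    {"delta_pos":[3.7,-29.4,0],"dr":[0,0,1.51]},
    {"delta_pos":[3.7,-29.4,0],"dr":[0,0,1.51]},
    {"delta_pos":[3.7,-29.4,0],"dr":[0,0,1.51]},
    {"delta_pos":[3.7,-29.4,0],"dr":[0,0,1.51]},
    {"delta_pos":[3.7,-29.4,0],"dr":[0,0,1.51]},
    {"delta_pos":[3.7,-29.4,0],"dr":[0,0,1.51]},
    {"delta_pos":[3.7,-29.4,0],"dr":[0,0,1.51]},
    {"delta_pos":[3.7,-29.4,0],"dr":[0,0,1.51]},
    {"delta_pos":[3.7,-29.4,0],"dr":[0,0,1.51]},
    {"delta_pos":[3.7,-29.4,0],"dr":[0,0,1.51]},
    {"delta_pos":[0,0,0],"dr":[0,0,0]},
    {"delta_pos":[0,0,0],"dr":[0,0,0]},
  ],
)

```text
time_s: 7.4
position: [0.5834, -0.2626, 0.0805]
tool_rot: [[-0.203, 0.979, -0.001], [0.979, 0.203, 0.001], [0.001, -0.001, -1.0]]
ft_force: [-0.9, 0.8, -0.6]
grip_width: 0.0401
```

>>> arm_command(
  steps=[
    {"delta_pos":[0,0,-20],"dr":[0,0,0]},
    {"delta_pos":[0,0,-20],"dr":[0,0,0]},
    {"delta_pos":[0,0,-14],"dr":[0,0,0]},
    {"delta_pos":[0,0,0],"dr":[0,0,0]},
    {"delta_pos":[0,0,0],"dr":[0,0,0]},
  ],
)

```text
time_s: 7.9
position: [0.5841, -0.2622, 0.0279]
tool_rot: [[-0.205, 0.979, 0.0], [0.979, 0.205, -0.0], [-0.0, 0.0, -1.0]]
ft_force: [0.5, 0.4, -0.4]
grip_width: 0.0405
```

```bash
python3 - <<'E'
from h import *
s=env.get_image("side");o=env.observe();p=o["position"];print(p,o["ft_force"])
crop(s,385,240,505,345,6,"g6.png")
E
```

```text
[ 0.58434368 -0.26251712  0.02839878] [ 0.11616856 -0.82090777 -0.54911585]
```

View pics/g6.png

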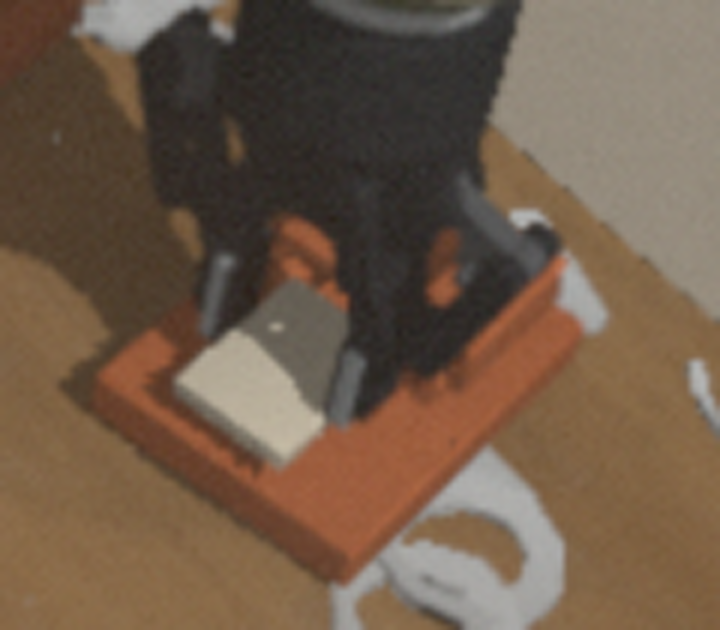

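Tile is held level above the ledge, with its top front corners at (178,383) and (282,462). The ledge corners are at (97,380) and (347,553). Computing the relative offset.

```bash
python3 - <<'E'
from h import *
U=lambda u,v,z:unproj("side",(u+.5)/6-.5+385,(v+.5)/6-.5+240,z)
a,b=U(97,382,.024),U(347,553,.024); e=U(583,330,.024)
print("ledge",a,b,np.linalg.norm(a-b),"yaw front",np.degrees(np.arctan2(-(a-b)[0],(a-b)[1])),"right edge len",np.linalg.norm(e-b),"yaw right",np.degrees(np.arctan2(*(e-b)[[1,0]])))
c=np.load("p.npy")[0]
m=(a+b)/2
for th in np.radians([9,10,11.8]):
  for z in(.041,.0447):
    l,r,bk=U(178,383,z),U(280,462,z),U(290,278,z)
    t=(l+r)/2; d=l-r; ty=np.arctan2(-d[0],d[1])
    print(np.degrees(th),z,"front mid of tile in crank frame from front edge",(rot(th).T@(t-m)*1000).round(1),np.linalg.norm(d).round(4),"yaw",np.degrees(ty).round(1),"side len",np.linalg.norm(bk-l).round(4))
E
```

```text
ledge [ 0.54302398 -0.22370226  0.024     ] [ 0.56447606 -0.31611573  0.024     ] 0.09487064648885854 yaw front 13.068701721330687 right edge len 0.12664769577676419 yaw right 10.650483261904263
9.0 0.041 front mid of tile in crank frame from front edge [ 2.7  2.  17. ] 0.0407 yaw 8.6 side len 0.0595
9.0 0.0447 front mid of tile in crank frame from front edge [-0.   0.5 20.7] 0.0405 yaw 8.6 side len 0.0592
10.0 0.041 front mid of tile in crank frame from front edge [ 2.7  2.  17. ] 0.0407 yaw 8.6 side len 0.0595
10.0 0.0447 front mid of tile in crank frame from front edge [-0.   0.5 20.7] 0.0405 yaw 8.6 side len 0.0592
11.8 0.041 front mid of tile in crank frame from front edge [ 2.8  1.9 17. ] 0.0407 yaw 8.6 side len 0.0595
11.8 0.0447 front mid of tile in crank frame from front edge [-0.   0.5 20.7] 0.0405 yaw 8.6 side len 0.0592
```

>>> arm_command(
  steps=[
    {"delta_pos":[2,0,-5],"dr":[0,0,0]},
    {"delta_pos":[0,0,-4],"dr":[0,0,0]},
    {"delta_pos":[0,0,-1],"dr":[0,0,0]},
    {"delta_pos":[0,0,0],"dr":[0,0,0]},
    {"delta_pos":[0,0,0],"dr":[0,0,0]},
  ],
)

```text
time_s: 8.45
position: [0.5859, -0.2627, 0.0176]
tool_rot: [[-0.204, 0.979, 0.0], [0.979, 0.204, -0.0], [-0.0, 0.0, -1.0]]
ft_force: [0.4, 0.2, 0.1]
grip_width: 0.0402
```

>>> arm_command(
  steps=[
    {"delta_pos":[0,0,-1],"dr":[0,0,0]},
    {"delta_pos":[0,0,0],"dr":[0,0,0]},
    {"delta_pos":[0,0,0],"dr":[0,0,0]},
  ],
)

```text
time_s: 8.75
position: [0.5859, -0.2626, 0.0166]
tool_rot: [[-0.204, 0.979, 0.0], [0.979, 0.204, -0.0], [-0.0, 0.0, -1.0]]
ft_force: [-0.1, -1.4, -0.5]
grip_width: 0.0402
```

>>> arm_command(
  steps=[
    {"delta_pos":[0,0,-1],"dr":[0,0,0]},
    {"delta_pos":[0,0,0],"dr":[0,0,0]},
    {"delta_pos":[0,0,0],"dr":[0,0,0]},
  ],
)

```text
time_s: 9.05
position: [0.586, -0.2627, 0.0158]
tool_rot: [[-0.204, 0.979, 0.0], [0.979, 0.204, -0.0], [-0.0, 0.0, -1.0]]
ft_force: [-0.4, 0.9, 2.4]
grip_width: 0.0404
```

Contact at the predicted height. Releasing and rising.

>>> arm_command(
  steps=[
    {"delta_pos":[0,0,0],"dr":[0,0,0]},
    {"delta_pos":[0,0,0],"dr":[0,0,0]},
    {"delta_pos":[0,0,0],"dr":[0,0,0]},
    {"delta_pos":[0,0,0],"dr":[0,0,0]},
  ],
  grip=0.65,
)

```text
time_s: 9.45
position: [0.5858, -0.2626, 0.0154]
tool_rot: [[-0.204, 0.979, -0.0], [0.979, 0.204, 0.0], [0.0, -0.0, -1.0]]
ft_force: [0.0, 0.2, -0.9]
grip_width: 0.0552
```

>>> arm_command(
  steps=[
    {"delta_pos":[0,0,10],"dr":[0,0,0]},
    {"delta_pos":[0,0,25],"dr":[0,0,0]},
    {"delta_pos":[0,0,25],"dr":[0,0,0]},
    {"delta_pos":[-30,-6,0],"dr":[0,0,0]},
    {"delta_pos":[-30,-6,0],"dr":[0,0,0]},
    {"delta_pos":[-30,-6,0],"dr":[0,0,0]},
    {"delta_pos":[0,0,0],"dr":[0,0,0]},
    {"delta_pos":[0,0,0],"dr":[0,0,0]},
  ],
  grip=0.24,
)

```text
time_s: 10.25
position: [0.4961, -0.281, 0.0765]
tool_rot: [[-0.203, 0.979, 0.001], [0.979, 0.203, -0.001], [-0.001, 0.001, -1.0]]
ft_force: [0.2, 0.1, 0.2]
grip_width: 0.0203
```

```bash
python3 - <<'E'
from h import *
s=env.get_image("side");o=env.observe();p=o["position"];print(p,o["ft_force"],o["grip_width"])
crop(s,370,230,500,345,6,"g7.png")
E
```

```text
[ 0.49655747 -0.2808082   0.07621041] [ 0.12755984 -0.05756805  0.68690822] 0.020043533114255926
```

View pics/g7.png

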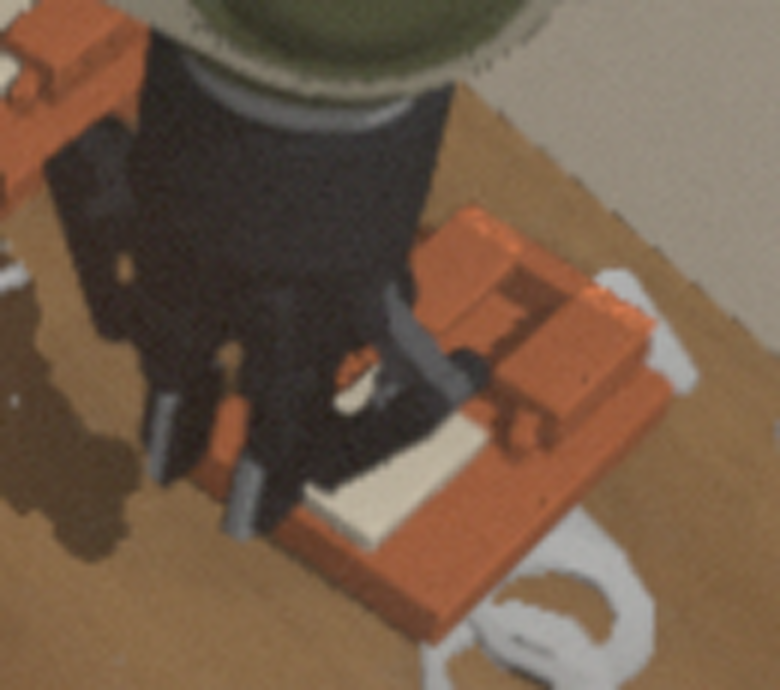

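The tile lies flat on the ledge, with its right edge from (370,545) to (490,435) and its front end just before the right horn. Measuring it against the ledge's right edge, (435,637) to (668,392).

```bash
python3 - <<'E'
from h import *
U=lambda u,v,z:unproj("side",(u+.5)/6-.5+370,(v+.5)/6-.5+230,z)
n,f=U(372,546,.032),U(490,434,.032); b,e=U(437,637,.024),U(668,392,.024)
print("tile",n,f,np.linalg.norm(f-n),np.degrees(np.arctan2(*(f-n)[[1,0]])))
print("ledge",b,e,np.linalg.norm(e-b),np.degrees(np.arctan2(*(e-b)[[1,0]])))
g=[U(520,262,.044),U(455,345,.044),U(568,295,.044),U(492,370,.044)]
print("gap",np.degrees(np.arctan2(*(g[0]-g[1])[[1,0]])),np.degrees(np.arctan2(*(g[2]-g[3])[[1,0]])))
th=np.radians(11);print("near tile corner from ledge corner in crank frame",rot(th).T@(n-b)*1000, rot(th).T@(f-b)*1000)
E
```

```text
tile [ 0.55952481 -0.29026773  0.032     ] [ 0.62006994 -0.27755851  0.032     ] 0.06186466171430035 11.855008684102334
ledge [ 0.55849981 -0.32270738  0.024     ] [ 0.68694284 -0.29240915  0.024     ] 0.13196815805445455 13.272783436222314
gap 19.327109854787082 13.027259331091017
near tile corner from ledge corner in crank frame [ 7.19595028 31.64806535  8.        ] [69.05372388 32.5712199   8.        ]
```

>>> arm_command(
  steps=[
    {"delta_pos":[0,0,-25],"dr":[0,0,0]},
    {"delta_pos":[0,0,-25],"dr":[0,0,0]},
    {"delta_pos":[0,0,-14],"dr":[0,0,0]},
    {"delta_pos":[0,0,-6],"dr":[0,0,0]},
    {"delta_pos":[0,0,0],"dr":[0,0,0]},
    {"delta_pos":[0,0,0],"dr":[0,0,0]},
  ],
)

```text
time_s: 10.9
position: [0.4966, -0.2808, 0.0062]
tool_rot: [[-0.205, 0.979, 0.001], [0.979, 0.205, -0.001], [-0.001, 0.001, -1.0]]
ft_force: [0.3, 0.8, 0.3]
grip_width: 0.0204
```

>>> arm_command(
  steps=[
    {"delta_pos":[0,0,-2],"dr":[0,0,0]},
    {"delta_pos":[0,0,-1],"dr":[0,0,0]},
    {"delta_pos":[0,0,0],"dr":[0,0,0]},
    {"delta_pos":[0,0,0],"dr":[0,0,0]},
  ],
)

```text
time_s: 11.3
position: [0.4959, -0.2807, 0.0027]
tool_rot: [[-0.204, 0.979, 0.0], [0.979, 0.204, -0.0], [-0.0, 0.0, -1.0]]
ft_force: [0.3, -0.8, -0.4]
grip_width: 0.0211
```

>>> arm_command(
  steps=[
    {"delta_pos":[0,0,-2],"dr":[0,0,0]},
    {"delta_pos":[0,0,-1],"dr":[0,0,0]},
    {"delta_pos":[0,0,0],"dr":[0,0,0]},
    {"delta_pos":[0,0,0],"dr":[0,0,0]},
  ],
)

```text
time_s: 11.7
position: [0.4958, -0.2806, -0.0005]
tool_rot: [[-0.204, 0.979, -0.0], [0.979, 0.204, 0.0], [0.0, -0.0, -1.0]]
ft_force: [0.5, -0.2, 0.2]
grip_width: 0.0202
```

>>> arm_command(
  steps=[
    {"delta_pos":[0,0,-1.5],"dr":[0,0,0]},
    {"delta_pos":[0,0,0],"dr":[0,0,0]},
    {"delta_pos":[0,0,0],"dr":[0,0,0]},
  ],
)

```text
time_s: 12.0
position: [0.4958, -0.2806, -0.0021]
tool_rot: [[-0.204, 0.979, -0.0], [0.979, 0.204, 0.0], [0.0, -0.0, -1.0]]
ft_force: [0.7, -0.2, 0.2]
grip_width: 0.0205
```

>>> arm_command(
  steps=[
    {"delta_pos":[0,0,-1.5],"dr":[0,0,0]},
    {"delta_pos":[0,0,0],"dr":[0,0,0]},
    {"delta_pos":[0,0,0],"dr":[0,0,0]},
  ],
)

```text
time_s: 12.3
position: [0.4958, -0.2806, -0.0035]
tool_rot: [[-0.204, 0.979, -0.0], [0.979, 0.204, 0.0], [0.0, -0.0, -1.0]]
ft_force: [0.6, -0.1, -0.1]
grip_width: 0.0205
```

>>> arm_command(
  steps=[
    {"delta_pos":[0,0,-1.5],"dr":[0,0,0]},
    {"delta_pos":[0,0,0],"dr":[0,0,0]},
    {"delta_pos":[0,0,0],"dr":[0,0,0]},
  ],
)

```text
time_s: 12.6
position: [0.4958, -0.2806, -0.005]
tool_rot: [[-0.204, 0.979, -0.0], [0.979, 0.204, 0.0], [0.0, -0.0, -1.0]]
ft_force: [-0.1, -0.3, 0.4]
grip_width: 0.0205
```

>>> arm_command(
  steps=[
    {"delta_pos":[0,0,-1.5],"dr":[0,0,0]},
    {"delta_pos":[0,0,0],"dr":[0,0,0]},
    {"delta_pos":[0,0,0],"dr":[0,0,0]},
  ],
)

```text
time_s: 12.9
position: [0.4959, -0.2805, -0.0065]
tool_rot: [[-0.204, 0.979, -0.0], [0.979, 0.204, 0.0], [0.0, -0.0, -1.0]]
ft_force: [-0.4, 0.1, 0.4]
grip_width: 0.0205
```

>>> arm_command(
  steps=[
    {"delta_pos":[0,0,-1.5],"dr":[0,0,0]},
    {"delta_pos":[0,0,0],"dr":[0,0,0]},
    {"delta_pos":[0,0,0],"dr":[0,0,0]},
  ],
)

```text
time_s: 13.2
position: [0.4958, -0.2806, -0.008]
tool_rot: [[-0.204, 0.979, -0.0], [0.979, 0.204, 0.0], [0.0, -0.0, -1.0]]
ft_force: [-0.5, -0.3, -0.0]
grip_width: 0.0204
```

>>> arm_command(
  steps=[
    {"delta_pos":[0,0,-1.5],"dr":[0,0,0]},
    {"delta_pos":[0,0,0],"dr":[0,0,0]},
    {"delta_pos":[0,0,0],"dr":[0,0,0]},
  ],
)

```text
time_s: 13.5
position: [0.4959, -0.2806, -0.0095]
tool_rot: [[-0.204, 0.979, -0.0], [0.979, 0.204, 0.0], [0.0, -0.0, -1.0]]
ft_force: [0.3, 0.5, 0.4]
grip_width: 0.0206
```

>>> arm_command(
  steps=[
    {"delta_pos":[0,0,-1],"dr":[0,0,0]},
    {"delta_pos":[0,0,0],"dr":[0,0,0]},
    {"delta_pos":[0,0,0],"dr":[0,0,0]},
  ],
)

```text
time_s: 13.8
position: [0.4958, -0.2806, -0.0105]
tool_rot: [[-0.204, 0.979, -0.0], [0.979, 0.204, 0.0], [0.0, -0.0, -1.0]]
ft_force: [0.6, 0.3, -0.7]
grip_width: 0.0205
```

>>> arm_command(
  steps=[
    {"delta_pos":[0,0,-1.5],"dr":[0,0,0]},
    {"delta_pos":[0,0,0],"dr":[0,0,0]},
    {"delta_pos":[0,0,0],"dr":[0,0,0]},
  ],
)

```text
time_s: 14.1
position: [0.4959, -0.2806, -0.012]
tool_rot: [[-0.204, 0.979, -0.0], [0.979, 0.204, 0.0], [0.0, -0.0, -1.0]]
ft_force: [-0.3, 0.2, -0.2]
grip_width: 0.02
```

>>> arm_command(
  steps=[
    {"delta_pos":[0,0,-1.5],"dr":[0,0,0]},
    {"delta_pos":[0,0,0],"dr":[0,0,0]},
    {"delta_pos":[0,0,0],"dr":[0,0,0]},
  ],
)

```text
time_s: 14.4
position: [0.496, -0.2807, -0.0126]
tool_rot: [[-0.204, 0.979, 0.001], [0.979, 0.204, -0.001], [-0.001, 0.0, -1.0]]
ft_force: [-2.5, 0.9, 8.5]
grip_width: 0.0202
```

>>> arm_command(
  steps=[
    {"delta_pos":[0,0,-1.5],"dr":[0,0,0]},
    {"delta_pos":[0,0,0],"dr":[0,0,0]},
    {"delta_pos":[0,0,0],"dr":[0,0,0]},
  ],
)

```text
time_s: 14.7
position: [0.496, -0.2807, -0.0127]
tool_rot: [[-0.205, 0.979, 0.001], [0.979, 0.205, -0.001], [-0.001, 0.001, -1.0]]
ft_force: [-6.1, 4.0, 22.3]
grip_width: 0.0204
```

The tips touch the bench at TCP z = -12.5 mm with the jaws at 20 mm. To have the tips 3 mm above the ledge I need TCP z of about +14.5 mm. Rising and starting the push along (0.979, 0.205).

>>> arm_command(
  steps=[
    {"delta_pos":[0,0,15],"dr":[0,0,0]},
    {"delta_pos":[0,0,14.5],"dr":[0,0,0]},
    {"delta_pos":[9.8,2,0],"dr":[0,0,0]},
    {"delta_pos":[9.8,2,0],"dr":[0,0,0]},
    {"delta_pos":[9.8,2,0],"dr":[0,0,0]},
    {"delta_pos":[7.8,1.6,0],"dr":[0,0,0]},
    {"delta_pos":[0,0,0],"dr":[0,0,0]},
    {"delta_pos":[0,0,0],"dr":[0,0,0]},
  ],
)

```text
time_s: 15.5
position: [0.533, -0.2727, 0.014]
tool_rot: [[-0.205, 0.979, -0.001], [0.979, 0.205, 0.0], [0.001, -0.001, -1.0]]
ft_force: [0.7, 0.2, 0.0]
grip_width: 0.0204
```

>>> arm_command(
  steps=[
    {"delta_pos":[3.9,0.8,0],"dr":[0,0,0]},
    {"delta_pos":[3.9,0.8,0],"dr":[0,0,0]},
    {"delta_pos":[3.9,0.8,0],"dr":[0,0,0]},
    {"delta_pos":[3.9,0.8,0],"dr":[0,0,0]},
    {"delta_pos":[3.9,0.8,0],"dr":[0,0,0]},
  ],
)

```text
time_s: 16.0
position: [0.5529, -0.2689, 0.0146]
tool_rot: [[-0.204, 0.979, -0.0], [0.979, 0.204, -0.0], [-0.0, -0.0, -1.0]]
ft_force: [-0.6, -0.3, 1.1]
grip_width: 0.0205
```

>>> arm_command(
  steps=[
    {"delta_pos":[2.9,0.6,0],"dr":[0,0,0]},
    {"delta_pos":[2.9,0.6,0],"dr":[0,0,0]},
    {"delta_pos":[2.9,0.6,0],"dr":[0,0,0]},
    {"delta_pos":[2.9,0.6,0],"dr":[0,0,0]},
    {"delta_pos":[2.9,0.6,0],"dr":[0,0,0]},
    {"delta_pos":[0,0,0],"dr":[0,0,0]},
  ],
)

```text
time_s: 16.6
position: [0.5674, -0.2659, 0.0145]
tool_rot: [[-0.205, 0.979, 0.0], [0.979, 0.205, -0.0], [-0.0, 0.0, -1.0]]
ft_force: [0.3, -0.8, -0.0]
grip_width: 0.0204
```

```bash
python3 - <<'E'
from h import *
s=env.get_image("side");o=env.observe();print(o["position"],o["ft_force"])
crop(s,390,240,500,345,6,"g8.png")
# cream pixels near crank
r=s[240:345,390:500].astype(int); m=(r[...,2]>120)&(abs(r[...,2]-r[...,0])<60)&(r[...,0]>90)&(r[...,2]>r[...,0]+8)
ys,xs=np.nonzero(m); print(len(xs),np.c_[xs+390,ys+240][::max(1,len(xs)//15)].tolist())
E
```

```text
[ 0.56723947 -0.26591069  0.01446086] [0.66435098 0.51899697 0.1292449 ]
1478 [[399, 240], [481, 243], [486, 246], [477, 249], [488, 251], [481, 254], [471, 257], [498, 259], [470, 263], [485, 266], [488, 270], [485, 275], [478, 281], [447, 293], [475, 325], [445, 343]]
```

>>> arm_command(
  steps=[
    {"delta_pos":[2.9,0.6,0],"dr":[0,0,0]},
    {"delta_pos":[2.9,0.6,0],"dr":[0,0,0]},
    {"delta_pos":[2.9,0.6,0],"dr":[0,0,0]},
    {"delta_pos":[2.9,0.6,0],"dr":[0,0,0]},
    {"delta_pos":[2.9,0.6,0],"dr":[0,0,0]},
    {"delta_pos":[0,0,0],"dr":[0,0,0]},
  ],
)

```text
time_s: 17.25
position: [0.582, -0.2629, 0.0145]
tool_rot: [[-0.205, 0.979, 0.0], [0.979, 0.205, -0.0], [-0.0, 0.0, -1.0]]
ft_force: [0.0, 0.5, -0.1]
grip_width: 0.021
```

>>> arm_command(
  steps=[
    {"delta_pos":[2,0.4,0],"dr":[0,0,0]},
    {"delta_pos":[2,0.4,0],"dr":[0,0,0]},
    {"delta_pos":[2,0.4,0],"dr":[0,0,0]},
    {"delta_pos":[0,0,0],"dr":[0,0,0]},
  ],
)

```text
time_s: 17.65
position: [0.5878, -0.2617, 0.0145]
tool_rot: [[-0.205, 0.979, 0.0], [0.979, 0.205, -0.0], [-0.0, 0.0, -1.0]]
ft_force: [0.5, -0.5, 0.6]
grip_width: 0.0205
```

>>> arm_command(
  steps=[
    {"delta_pos":[2,0.4,0],"dr":[0,0,0]},
    {"delta_pos":[2,0.4,0],"dr":[0,0,0]},
    {"delta_pos":[0,0,0],"dr":[0,0,0]},
  ],
)

```text
time_s: 17.95
position: [0.5918, -0.2609, 0.0145]
tool_rot: [[-0.205, 0.979, 0.0], [0.979, 0.205, -0.0], [-0.0, 0.0, -1.0]]
ft_force: [-0.5, 1.0, 0.1]
grip_width: 0.0205
```

>>> arm_command(
  steps=[
    {"delta_pos":[2,0.4,0],"dr":[0,0,0]},
    {"delta_pos":[2,0.4,0],"dr":[0,0,0]},
    {"delta_pos":[0,0,0],"dr":[0,0,0]},
  ],
)

```text
time_s: 18.25
position: [0.5958, -0.2601, 0.0145]
tool_rot: [[-0.204, 0.979, 0.0], [0.979, 0.204, -0.0], [-0.0, 0.0, -1.0]]
ft_force: [-1.0, -0.2, 0.1]
grip_width: 0.0203
```

>>> arm_command(
  steps=[
    {"delta_pos":[2,0.4,0],"dr":[0,0,0]},
    {"delta_pos":[0,0,0],"dr":[0,0,0]},
  ],
)

```text
time_s: 18.45
position: [0.5978, -0.2597, 0.0145]
tool_rot: [[-0.204, 0.979, 0.0], [0.979, 0.204, -0.0], [-0.0, 0.0, -1.0]]
ft_force: [0.5, -0.1, 0.3]
grip_width: 0.0207
```

>>> arm_command(
  steps=[
    {"delta_pos":[2,0.4,0],"dr":[0,0,0]},
    {"delta_pos":[0,0,0],"dr":[0,0,0]},
  ],
)

```text
time_s: 18.65
position: [0.5998, -0.2594, 0.0145]
tool_rot: [[-0.204, 0.979, 0.0], [0.979, 0.204, -0.0], [-0.0, 0.0, -1.0]]
ft_force: [0.2, 0.4, -0.1]
grip_width: 0.0205
```

>>> arm_command(
  steps=[
    {"delta_pos":[2,0.4,0],"dr":[0,0,0]},
    {"delta_pos":[0,0,0],"dr":[0,0,0]},
  ],
)

```text
time_s: 18.85
position: [0.6009, -0.2592, 0.0145]
tool_rot: [[-0.204, 0.979, -0.002], [0.979, 0.204, -0.0], [0.0, -0.002, -1.0]]
ft_force: [-4.8, -1.0, 1.1]
grip_width: 0.0204
```

>>> arm_command(
  steps=[
    {"delta_pos":[1,0.2,0],"dr":[0,0,0]},
    {"delta_pos":[0,0,0],"dr":[0,0,0]},
  ],
)

```text
time_s: 19.05
position: [0.6009, -0.2591, 0.0144]
tool_rot: [[-0.204, 0.979, -0.004], [0.979, 0.204, 0.0], [0.001, -0.004, -1.0]]
ft_force: [-8.4, -2.4, 3.7]
grip_width: 0.0208
```

>>> arm_command(
  steps=[
    {"delta_pos":[1,0.2,0],"dr":[0,0,0]},
    {"delta_pos":[0,0,0],"dr":[0,0,0]},
  ],
)

```text
time_s: 19.25
position: [0.601, -0.2591, 0.0145]
tool_rot: [[-0.204, 0.979, -0.006], [0.979, 0.204, 0.0], [0.001, -0.006, -1.0]]
ft_force: [-13.8, -2.9, 6.4]
grip_width: 0.0208
```

Hard stop, with force rising against the push at TCP x = 0.601 (predicted 0.602). Backing off and clearing the view.

>>> arm_command(
  steps=[
    {"delta_pos":[-5,-1,0],"dr":[0,0,0]},
    {"delta_pos":[-20,-4,0],"dr":[0,0,0]},
    {"delta_pos":[-30,-6,0],"dr":[0,0,0]},
    {"delta_pos":[-25,-5,15],"dr":[0,0,0]},
    {"delta_pos":[0,0,35],"dr":[0,0,0]},
    {"delta_pos":[0,0,40],"dr":[0,0,0]},
    {"delta_pos":[0,0,40],"dr":[0,0,0]},
    {"delta_pos":[-10,30,20],"dr":[0,0,0]},
    {"delta_pos":[-10,40,0],"dr":[0,0,0]},
    {"delta_pos":[-10,40,0],"dr":[0,0,0]},
    {"delta_pos":[-10,40,0],"dr":[0,0,0]},
    {"delta_pos":[-10,40,0],"dr":[0,0,0]},
    {"delta_pos":[-10,40,0],"dr":[0,0,0]},
    {"delta_pos":[-10,40,0],"dr":[0,0,0]},
    {"delta_pos":[0,40,0],"dr":[0,0,0]},
    {"delta_pos":[0,40,0],"dr":[0,0,0]},
    {"delta_pos":[0,0,0],"dr":[0,0,0]},
    {"delta_pos":[0,0,0],"dr":[0,0,0]},
  ],
)

```text
time_s: 21.05
position: [0.4536, 0.076, 0.1646]
tool_rot: [[-0.206, 0.978, 0.001], [0.978, 0.206, -0.0], [-0.0, 0.001, -1.0]]
ft_force: [-0.3, 0.1, -0.4]
grip_width: 0.0207
```

```bash
python3 - <<'E'
from h import *
s=env.get_image("side");t=env.get_image("top");t0=cv2.imread("pics/top0.png")
k=5;R=lambda i:cv2.resize(i,None,fx=k,fy=k,interpolation=cv2.INTER_CUBIC)
a=R(s[250:345,395:495]);b=R(t[165:255,415:475]); o=np.zeros((475,800,3),np.uint8); o[:,:500]=a; o[:450,500:]=b
cv2.imwrite("pics/f.png",o); ob=env.observe(); print(ob["time_s"],ob["position"])
d=cv2.absdiff(t,t0).max(2)
for n,(x,y,r) in dict(egg=(275,176,16),grey=(193,183,24),loaded=(349,215,24)).items(): print(n,d[y-r:y+r,x-r:x+r].mean(),d[y-r:y+r,x-r:x+r].max())
E
```

```text
21.15 [0.45377988 0.07470006 0.1645655 ]
egg 3.2822265625 10
grey 3.3563368055555554 10
loaded 3.4166666666666665 9
```

View pics/f.png

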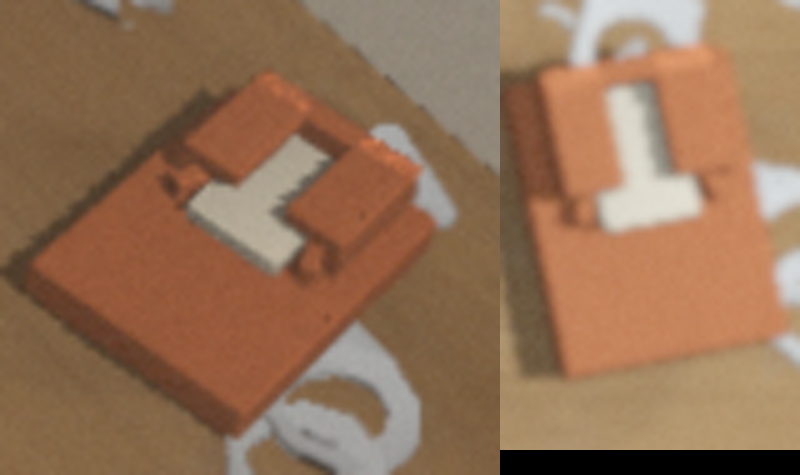

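The tile is fully in the slot. About 15 mm sticks out at (650,205), it is square between the horns, and it shows through the gap to the back stop. Both cups and the loaded tile are unchanged. Handing in.

```bash
python3 -c "
from rig import env; print(env.close_job())"
```

```text
the job is handed in; nothing more can be done
None
```

I laid the cream tile flat on the empty crank's ledge, let go of it, then pushed it with nearly closed fingers into the slot until it stopped hard. I handed the job in at about 21 s; it gives no verdict.

**Home:** the stop came with up to 14 N against the push, at TCP x = 0.601 m against a predicted 0.602 m. The last picture shows the tile square in the slot, about 15 mm out of the mouth and reaching the back stop through the viewing gap. I judged this by eye and by the force, not by a fitted final pose.

**Nothing else moved:** in the top picture, the cups and the loaded tile show only image noise against the first picture. The arm ended clear of everything.

**What disagreed:**
- **Fingertips:** they were not 22 mm ahead of the reported TCP. They stood 12 to 18 mm behind it, depending on the opening. I saw this in the side pictures before grasping, and touching the bench with the jaws at 20 mm confirmed 12.5 mm. I set the heights by picture and touch instead.
- **Crank pose:** the estimates of its yaw (about 6 to 13 degrees, with one outlier at 19) and of its sideways position (about 4 mm) differed between the views. The lead-in horns took up the difference.

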